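# Hang the paint pail by its bail on the twin-prong stand

### The arm

A 7-joint arm with a two-finger parallel gripper is mounted at the origin on the work surface. World frame = base frame: x ahead of the robot, y to its left, z up, the work surface at z = 0. Lengths are in m, angles in rad, forces in N, time in s.
With the tool pointing down it reaches from about 0.35 to 0.775 m from the base axis. Payload 3.1 kg.
Tool frame: the origin (TCP) lies midway between the tips of the shut fingers; the grasp point (between the pads) lies 19 mm behind it; z points along the fingers, y is the line along which they close (so a half turn about z gives the same grasp; the last joint's range is limited). The gripper opens to 85 mm and grips with 20 to 120 N. Pads are 22 mm wide; open, the fingers measure 114 mm over their backs; the gripper's body (76 mm by 85 mm) begins 54 mm behind the grasp point. The pads swing forward as they close: fully open they stand 13 mm farther back than shut.
Start: joints at [1.157, 0.311, 0.014, 1.512, -0.004, 1.319, -0.027], TCP at [0.2, -0.512, 0.231] pointing down, gripper open.
Joint ranges: [-2.7, 2.7], [-0.3, 1.91], [-1.27, 1.3], [0.12, 2.57], [-1.44, 4.58], [0.2, 2.03], [-3.05, 3.05]. Speed limits (rad/s): [2.79, 2.79, 3.14, 3.14, 3.14, 3.14, 3.14].

### API

Orientations are given as [roll, pitch, yaw] about the fixed x, y, z axes, in that order (R = Rz(yaw) Ry(pitch) Rx(roll)).
In Python, from bench import manip gives the robot as it stands.
- The arm moves only by the shell command python3 -m pendant 'ROWS' [FORCE]. ROWS is JSON, a list of rows, each a list of 3 entries, a list of its own where there are three numbers: the turn, a rotation vector about the tool's x, y, z in degrees, then the shift along the tool's x, y, z in cm, then the finger opening in cm, from 0 to 8.54. A call has 1 to 12 rows; each row shifts and turns the commanded pose from where the row before left it, along the tool's axes as they then stand; what a row does not reach is not made up. A row lasts 1/8 s, in which the tool goes at most 62.5 mm and 10.7 degrees, less where a joint would pass 70% of its speed; a pose out of reach is approached as far as the arm can. A call is refused whole if a number of a shift passes 6.25 or a number of a turn 10.7, either way. A call with a gripper value outside its range is refused whole. The fingers move at their own pace and stop on an object; FORCE is the grip in N (left out, the last holds). Time passes only in rows, so rows that do not move let the fingers close. It gives the time, the measured TCP pose, the force, the opening and the grip force at its end, in the units of the state.
- manip.observe(): the state, without advancing time (a new reading comes with each control period).
- manip.capture(name): name is "scene" or "top" or "wrist"; returns (picture, depth): 384x512x3 uint8, red, green, blue; 384x512 float32, m along the optical axis (not along the pixel's ray), 0 where there is no reading.
- manip.calibration(name): a dict with "fx", "fy", "cx", "cy" (pixels), "k1" (the pictures are not rectified: a ray, as slopes to the right and down, at radius r is drawn at 1 + k1 r^2 times it, then the intrinsics apply), "T" (4x4, takes a point from camera to world coordinates); the wrist camera has in their place "T_tool_cam" (4x4, takes a point from camera to tool coordinates, whose origin is the TCP and whose axes are the flange's). Camera axes: x right, y up, looking along -z (the intrinsics and any distortion apply to the point x, -y, -z); pixel columns grow to the right and rows downward; lengths in m; the calibration is good to about 2 mm. A picture is of the moment at which its call begins: read the wrist's pose just before it. calibration takes no time and is no camera call.
- manip.sign_off(): hands the job in; it is judged then, once.
The state is a dict: "clock": time; "joint_pos": joint angles; "qvel": joint speeds; "joint_torque": joint torques, N m; "ee_pos": TCP position; "orientation": TCP orientation; "wrist_force": force on the tool from outside, world axes, zero at the start; "ft_torque": the same for the moment, N m; "finger_gap": opening from 0.0 (shut) to 1.0 (fully open); "grasp_force": force on a finger pad.
Only numpy, scipy, OpenCV 4.12 (cv2) and the standard library are available. Lean on these libraries where they do the work, as an engineer would, in place of code of your own. Each camera call takes 0.05 s, during which the arm holds its last target. There are 200 camera calls.

### The job

Clear the painting table: raise the folded-down wire bail of the white pail upright while the pail stays standing where it is, then lift the pail by its bail and hang it over both prongs of the stand. Lower it gently until the stand has taken its weight, without dropping it and without knocking or pressing hard on the stand, with the wire right back against the risers at the rear of the prongs so that the next pail fits in front. Keep the pail level, and leave the palette, mask, tub and brush alone.

Things in the scene. Friction and masses are not known exactly. Their poses are not given: they have to be found in the camera images.
- pail: White steel pail, open top, round, tapered: 84 mm across at the foot, 104 mm at the blue-beaded rim, 95 mm high, walls 3 mm. Origin: centre of the underside; z up. Its total mass, 0.29 to 0.55 kg, is not known beforehand. Two steel ears at its y = +-52 mm carry the bail.
- pail_hinge (a point): Middle of the bail's hinge axis, which runs along the pail's y, 85 mm above the underside, straight over the pail's origin. The bail turning in the ears has a light friction of 0.045 N m, so it stays where it is left.
- bail (a joint): Angle of the bail in rad: 0 = upright over the pail, positive = leaning to the pail's +x side, about 1.57 = level, more = sunk below the hinge's height; stops at +-1.95. It starts folded down at 1.5 to 1.85. The bail is a 4 mm steel wire, 120 mm wide, with a straight crown 80 mm long, parallel to the hinge and 115 mm from it. Folded down, the crown is over 50 mm clear of the pail's wall.
- bail_crown (a point): Middle of the crown wire and of the pale wooden, not slippery grip round it: a roller 12 mm thick, 36 mm long, that turns freely on the wire, so it can be pinched firmly while the bail swings. The 22 mm of bare wire beside each end of the grip is the place for the prongs. z of this point: away from the hinge (up when the bail is upright); y: along the crown wire.
- stand: Fixed steel stand with two parallel prongs of 8 mm rod. Origin: on the table straight below the home place of the hung crown wire, midway between the prongs. x points from the prongs' free tips back to the post, y across the prongs, z up. Foot plate 12 mm thick, x = -30 to 190 mm, 120 mm wide. Prongs at y = +-30 mm, 52 mm free between them for the wooden grip and fingers.
- stand_rear (a point): Foot of the stand's post on the table, 140 mm behind the stand's origin; post 18 mm thick, 310 mm high, with a blue clamp that carries the prongs. The clamp's height differs every time and is NOT reported: the crown wire's centre, lying on the prongs' seats, is anywhere from 225 to 265 mm above the table. The clamp does not slip; the prongs spring down about 1 mm per 2 N.
- stand_front (a point): Table point below the prongs' upturned tips (red balls), at the stand's x = -46 mm. Each prong from here: tip, 22 mm above the rod axis of the seat; level seat from x = -38 to +6 mm; vertical riser 22 mm high at x = 6 mm; level back to the clamp. A crown wire pushed home against the risers has its centre at x = 0. Brought in from the tips' side with its crown 290 to 313 mm above the table, the hanging pail passes over the tips and under the prongs.
- palette: White plastic paint palette lying flat, 120 x 150 x 11 mm, origin centre of the underside. Leave alone.
- mask: Blue and white papier-mache mask, a dome 132 mm across and 58 mm high, origin centre of the underside. Leave alone.
- tub: White open plastic tub, 90 mm across, 90 mm high, origin centre of the underside. Leave alone.
- brush: Paint brush lying on the table, 170 mm long along its x. Leave alone.

How it is judged:
By the outcome, as a careful person would: the job done as asked, in the order asked, and still so for the second after the job is handed in, with the robot touching nothing.
It also fails if it takes over 72 s, if anything falls off the work surface, if the arm or the gripper's body presses on something with over 40 N, if the wrist force passes 120 N, or if a joint passes its speed limit or range.

## Working session

There is one attempt and no reset: what is moved stays moved. The work goes in short steps, Python scripts to look and compute and a shell command to move; the robot and the scene stay as the last step left them, time stands still between calls to the robot, and variables do not carry over. Pictures are saved under pics/ and viewed, at most 13 in all, crops included, and the job is handed in when it is done.

```bash
ls; mkdir -p pics; cat > h.py <<'E'
import numpy as np, cv2, json
from bench import manip
from scipy.spatial.transform import Rotation as R
def toolT():
    s=manip.observe(); T=np.eye(4); T[:3,:3]=R.from_euler('xyz',s['orientation']).as_matrix(); T[:3,3]=s['ee_pos']; return T
def cap(n):
    c=manip.calibration(n); T=toolT()@np.array(c['T_tool_cam']) if n=='wrist' else np.array(c['T'])
    p,d=manip.capture(n); return p,d,c,T
def rays(c,uv):
    uv=np.atleast_2d(np.asarray(uv,float)); K=np.array([[c['fx'],0,c['cx']],[0,c['fy'],c['cy']],[0,0,1]])
    q=cv2.undistortPoints(uv[:,None],K,np.array([c['k1'],0,0,0.]))[:,0]
    return np.c_[q[:,0],-q[:,1],-np.ones(len(q))]
def pts(c,T,uv,depth):   # depth along axis
    return (rays(c,uv)*np.asarray(depth).reshape(-1,1))@T[:3,:3].T+T[:3,3]
def plane(c,T,uv,z):
    r=rays(c,uv)@T[:3,:3].T; return T[:3,3]+r*((z-T[2,3])/r[:,2:3])
def cloud(d,c,T):
    v,u=np.mgrid[:d.shape[0],:d.shape[1]]; P=pts(c,T,np.c_[u.ravel(),v.ravel()],d.ravel()).reshape(*d.shape,3); P[d==0]=np.nan; return P
E
python3 - <<'E'
from h import *
ims=[]
for n in('scene','top'):
    p,d,c,T=cap(n); np.savez(f'{n}.npz',p=p,d=d,T=T); json.dump({k:np.array(v).tolist() for k,v in c.items()},open(n+'.json','w'))
    cv2.imwrite(f'pics/{n}0.png',p[...,::-1]); print(n,T.round(3).tolist(),c['fx'],c['k1'])
print(manip.observe())
E
```

```text
pics
scene [[-0.132, -0.812, 0.569, 1.363], [0.991, -0.108, 0.075, 0.097], [0.001, 0.573, 0.819, 1.326], [0.0, 0.0, 0.0, 1.0]] 369.6327201675095 0.03465124798748954
top [[-0.022, 0.998, -0.064, 0.478], [-1.0, -0.023, -0.019, -0.023], [-0.02, 0.063, 0.998, 1.529], [0.0, 0.0, 0.0, 1.0]] 380.4241552244742 -0.017449924532524884
{'clock': 0.1, 'joint_pos': array([ 1.15731204,  0.31165479,  0.01400593,  1.51289434, -0.00438276,
        1.319225  , -0.02721849]), 'qvel': array([-0.00054066, -0.00111468,  0.00090897, -0.00355439,  0.00187014,
       -0.00070357,  0.00024155]), 'joint_torque': array([ 7.11809171e-04, -3.80855405e+01,  1.46410880e-01, -2.31241143e+01,
        1.22397562e-02,  8.11211765e-03, -1.50563329e-05]), 'ee_pos': array([ 0.19956347, -0.5118082 ,  0.23032572]), 'orientation': array([-3.13944441e+00,  1.10631420e-04,  3.71834434e-01]), 'wrist_force': array([ 0.086855  , -0.31118172, -0.76178046]), 'ft_torque': array([0.00930878, 0.00074382, 0.02094566]), 'grasp_force': 0.0, 'finger_gap': 1.0013360292534}
```

View pics/scene0.png

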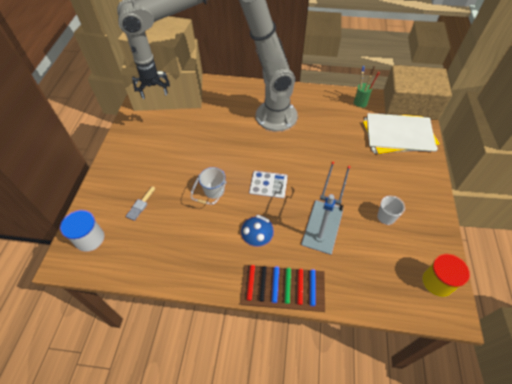

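View pics/top0.png

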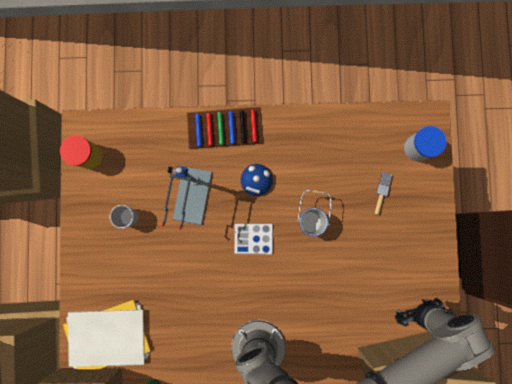

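The scene view shows the pail at (212,182) with its bail towards the viewer, and the stand at (325,215) with its tips towards the robot. In the top view the pail is at (314,222), the crown at about (316,192), the tips at (163,225) and (181,228), and the clamp at (180,172). Next I'll measure these.

```bash
cat > m.py <<'E'
from h import *
ims=[]
for n,(x0,y0,x1,y1) in {'top':(150,150,350,270),'scene':(170,140,370,260)}.items():
    z=np.load(n+'.npz'); p,d,T=z['p'],z['d'],z['T']; c=json.load(open(n+'.json'))
    P=cloud(d,c,T); hsv=cv2.cvtColor(p,cv2.COLOR_RGB2HSV)
    H,S,V=[hsv[...,i].astype(int) for i in range(3)]
    ims.append(cv2.resize(p[y0:y1,x0:x1,::-1],None,fx=4,fy=4,interpolation=cv2.INTER_CUBIC)[:300*2,:])
    roi=np.zeros(d.shape,bool); roi[y0:y1,x0:x1]=1
    for nm,m in {'red':((H<6)|(H>174))&(S>140)&(V>90),'blue':(H>95)&(H<125)&(S>110)&(V>40)}.items():
        k,l,st,ce=cv2.connectedComponentsWithStats((m&roi).astype(np.uint8))
        for i in range(1,k):
            if st[i,4]>=3: print(n,nm,st[i,4],ce[i].round(1),np.nanmedian(P[l==i],0).round(4))
    # pail region cloud
    sel=roi&(P[...,2]>0.07)&(P[...,2]<0.11)&(S<90)
    k,l,st,ce=cv2.connectedComponentsWithStats(sel.astype(np.uint8))
    for i in range(1,k):
        if st[i,4]>=15: q=P[l==i]; print(n,'z7-11',st[i,4],ce[i].round(1),q.min(0).round(3),q.max(0).round(3))
    sel=roi&(P[...,2]>0.2)&(P[...,2]<0.33)
    k,l,st,ce=cv2.connectedComponentsWithStats(sel.astype(np.uint8))
    for i in range(1,k):
        if st[i,4]>=3: q=P[l==i]; print(n,'z>.2',st[i,4],ce[i].round(1),q.min(0).round(3),q.max(0).round(3))
cv2.imwrite('pics/c0.png',ims[0]);cv2.imwrite('pics/c1.png',ims[1])
E
python3 m.py
```

```text
top red 7 [162.3 224. ] [0.4883 0.3094 0.2588]
top red 6 [179.8 227.2] [0.4769 0.2505 0.2561]
top blue 567 [256.2 180.1] [ 0.6525 -0.0099  0.0389]
top blue 60 [182.4 172.4] [0.6563 0.2338 0.2739]
top blue 26 [256.  238.5] [ 4.246e-01 -2.000e-04  1.120e-02]
top blue 39 [242.4 248.5] [0.3844 0.056  0.0106]
top blue 28 [265.5 248.7] [ 0.3823 -0.037   0.011 ]
top z7-11 30 [302. 199.] [ 0.524 -0.211  0.077] [ 0.607 -0.166  0.091]
top z7-11 233 [316. 219.] [ 0.436 -0.286  0.07 ] [ 0.594 -0.157  0.104]
top z>.2 481 [177.2 188.5] [0.474 0.209 0.205] [0.683 0.314 0.314]
scene blue 8 [258.5 174.5] [ 0.3863 -0.0348  0.0114]
scene blue 14 [279.  176.8] [0.3891 0.0565 0.0108]
scene blue 8 [265.5 182.5] [0.428  0.0012 0.0105]
scene blue 67 [329.1 204.9] [0.6807 0.2427 0.2738]
scene blue 486 [257.5 231.4] [ 0.6851 -0.0027  0.0384]
scene z7-11 271 [211.6 179.9] [ 0.438 -0.284  0.07 ] [ 0.611 -0.156  0.101]
scene z7-11 24 [321.8 229.9] [0.666 0.236 0.072] [0.677 0.253 0.107]
scene z>.2 435 [332.7 195.1] [0.477 0.212 0.201] [0.687 0.317 0.313]
```

View pics/c0.png

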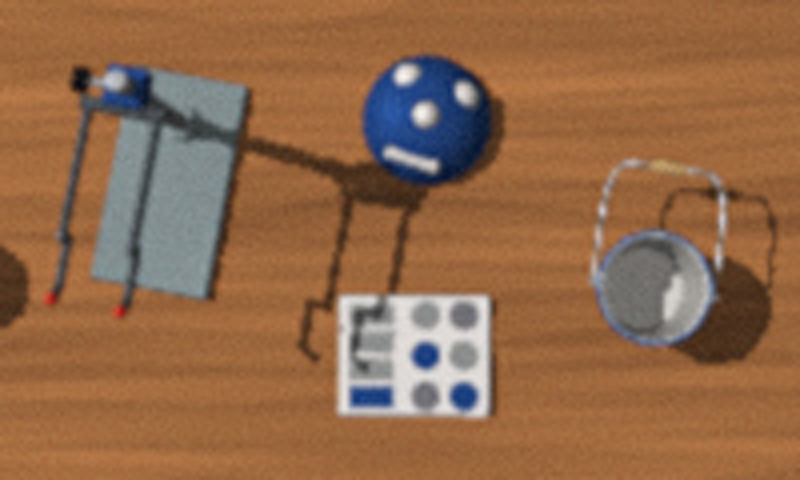

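View pics/c1.png

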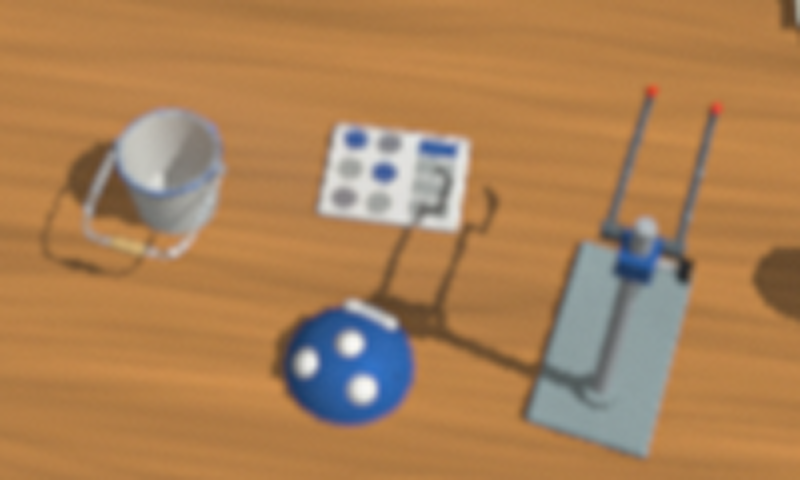

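The crops show the crown grip at top (316.3,191.1) and scene (201.3,200.9). The plate corners, the prong tips and the blue rim are clearly visible. Next I'll triangulate.

```bash
cat > t.py <<'E'
from h import *
cs={};Ts={};
for n in('top','scene'): cs[n]=json.load(open(n+'.json'));Ts[n]=np.array(cs[n]['T'])
cr=lambda n,a:(np.array(a,float)+.5)/4-.5+np.array({'top':(150,150),'scene':(170,140)}[n])
def tri(a,b):
    A=[];B=[]
    for n,uv in(('top',a),('scene',b)):
        r=(rays(cs[n],uv)@Ts[n][:3,:3].T)[0]; r/=np.linalg.norm(r); M=np.eye(3)-np.outer(r,r); A.append(M);B.append(M@Ts[n][:3,3])
    x=np.linalg.solve(sum(A),sum(B)); e=[np.linalg.norm(m@x-b) for m,b in zip(A,B)]; return x.round(4),np.round(e,4)
t1=tri((162.3,224.),cr('scene',(716,109)));t2=tri((179.8,227.2),cr('scene',(651,91)))
print('tipL',t1,'tipR',t2)
g=tri(cr('top',(667,166)),cr('scene',(127,245)));print('grip',g)
for n,L in{'top':[(127,67),(247,88),(210,299),(92,276)],'scene':[(583,241),(692,287),(646,457),(527,418)]}.items():
    q=plane(cs[n],Ts[n],cr(n,L),.012)[:,:2]; ctr=q.mean(0); print(n,'plate',q.round(3).tolist(),'ctr',ctr.round(4))
    ends=(q[0]+q[1])/2-(q[2]+q[3])/2
    if n=='scene': ends=(q[2]+q[3])/2-(q[0]+q[1])/2
    yaw=np.arctan2(ends[1],ends[0]);print('yaw',np.degrees(yaw),np.linalg.norm(ends),'origin',(ctr-.08*np.array([np.cos(yaw),np.sin(yaw)])).round(4))
print('ears top z.085',plane(cs['top'],Ts['top'],cr('top',[(597,282),(714,298)]),.085).round(4).tolist())
print('crown bends z.09',plane(cs['top'],Ts['top'],cr('top',[(628,162),(714,174)]),g[0][2]).round(4).tolist())
for n,x0,y0,x1,y1 in(('top',295,200,335,242),('scene',192,160,230,200)):
    p=np.load(n+'.npz')['p']; hsv=cv2.cvtColor(p,cv2.COLOR_RGB2HSV).astype(int)
    m=(hsv[...,0]>100)&(hsv[...,0]<130)&(hsv[...,1]>55); v,u=np.nonzero(m[y0:y1,x0:x1]); 
    q=plane(cs[n],Ts[n],np.c_[u+x0,v+y0],.095)[:,:2]; c0=q.mean(0)
    for _ in range(5):
        A=np.c_[2*q,np.ones(len(q))];s=np.linalg.lstsq(A,(q**2).sum(1),rcond=None)[0];c0=s[:2];r=np.sqrt(s[2]+c0@c0);e=abs(np.hypot(*(q-c0).T)-r);q=q[e<max(.005,np.median(e)*2)]
    print(n,'rim',c0.round(4),r.round(4),len(q))
E
python3 t.py
```

```text
tipL (array([0.4883, 0.312 , 0.2517]), array([0.0011, 0.0011])) tipR (array([0.4762, 0.2523, 0.2534]), array([0.001, 0.001]))
grip (array([ 0.6016, -0.2355,  0.083 ]), array([0.0006, 0.0006]))
top plate [[0.721, 0.294], [0.696, 0.173], [0.485, 0.214], [0.511, 0.332]] ctr [0.6033 0.2533]
yaw -10.426512430977406 0.21405598958388894 origin [0.5246 0.2678]
scene plate [[0.49, 0.221], [0.531, 0.335], [0.729, 0.292], [0.703, 0.176]] ctr [0.6133 0.2563]
yaw -12.118130656003853 0.21010570044981233 origin [0.535  0.2731]
ears top z.085 [[0.4929, -0.165, 0.085], [0.4753, -0.2749, 0.085]]
crown bends z.09 [[0.6062, -0.198, 0.083], [0.5928, -0.2792, 0.083]]
top rim [ 0.4869 -0.2192] 0.0519 24
scene rim [ 0.4901 -0.2191] 0.0545 6
```

```bash
python3 -m pendant '[[[0,0,-7.46],[0,0,0],8.54],[[0,0,-7.46],[0,0,0],8.54],[[0,0,-7.46],[0,0,0],8.54],[[0,0,-7.46],[0,0,0],8.54],[[0,0,-7.46],[0,0,0],6],[[0,0,-7.46],[0,0,0],6],[[0,0,-7.46],[0,0,0],6],[[0,0,-7.46],[0,0,0],6]]' 30
python3 -m pendant '[[[0,0,0],[3.35,3.52,0],6],[[0,0,0],[3.35,3.52,0],6],[[0,0,0],[3.35,3.52,0],6],[[0,0,0],[3.35,3.52,0],6],[[0,0,0],[3.35,3.52,0],5],[[0,0,0],[3.35,3.52,0],5],[[0,0,0],[3.35,3.52,0],5],[[0,0,0],[3.35,3.52,0],5],[[0,0,0],[3.35,3.52,0],5],[[0,0,0],[3.35,3.52,0],5],[[0,0,0],[0,0,0],5],[[0,0,0],[0,0,0],5]]'
python3 - <<'E'
from h import *
p,d,c,T=cap('wrist'); np.savez('w1.npz',p=p,d=d,T=T,tool=toolT()); json.dump({k:np.array(v).tolist() for k,v in c.items()},open('w.json','w'))
cv2.imwrite('pics/w1.png',p[...,::-1]); print(np.array(c['T_tool_cam']).round(3).tolist(),c['fx']); s=manip.observe();print(s['ee_pos'],np.degrees(s['orientation']),s['joint_pos'],s['wrist_force'],s['finger_gap'])
E
```

```text
clock: 1.1
ee_pos: [0.1996, -0.512, 0.2306]
orientation: [-3.141, -0.001, 1.418]
wrist_force: [-0.7, -0.5, -0.2]
finger_gap: 0.699
grasp_force: 0.0
clock: 2.6
ee_pos: [0.5993, -0.2373, 0.2304]
orientation: [-3.14, 0.001, 1.413]
wrist_force: [-0.9, -0.3, 1.1]
finger_gap: 0.587
grasp_force: 0.0
[[-0.0, 0.964, 0.264, 0.066], [1.0, 0.0, -0.0, -0.001], [-0.0, 0.264, -0.964, -0.144], [0.0, 0.0, 0.0, 1.0]] 314.9967059316165
[ 0.59881465 -0.23829697  0.23075475] [-1.79903865e+02  8.47269128e-02  8.08761225e+01] [ 0.5507569   0.53538599 -0.33379903  1.20787911  0.1713771   1.42655007
  0.07652939] [ 0.02230262 -0.42112567  0.78510699] 0.5903900254859503
```

View pics/w1.png

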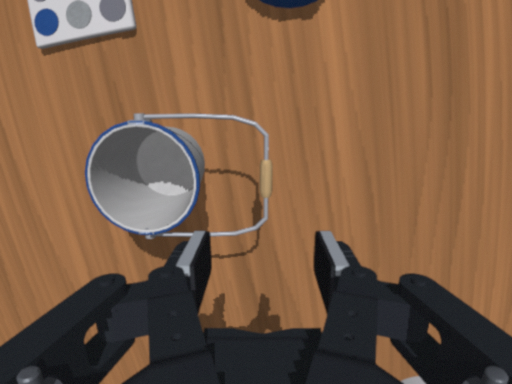

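The wrist view shows the grip centred at about (265.5,178), the crown wire at x≈266, the ears at about (138,117) and (150,235), and the rim around (144,177).

```bash
python3 - <<'E'
from h import *
z=np.load('w1.npz');p,d,T=z['p'],z['d'],z['T'];c=json.load(open('w.json'));P=cloud(d,c,T)
hsv=cv2.cvtColor(p,cv2.COLOR_RGB2HSV).astype(int);H,S,V=hsv[...,0],hsv[...,1],hsv[...,2]
m=np.zeros(d.shape,bool);m[155:202,255:275]=1
g=m&(P[...,2]>.05); v,u=np.nonzero(g); 
print('raised',g.sum(),u.mean(),v.mean(),v.min(),v.max(),np.median(P[g],0))
w=m&(H>12)&(H<30)&(S>60)&(V>150); v,u=np.nonzero(w); print('wood',w.sum(),u.mean(),v.mean(),v.min(),v.max(),np.nanmedian(P[w],0))
# wire ends
for y0,y1 in((135,155),(202,212)):
    mm=np.zeros_like(m);mm[y0:y1,255:275]=1;mm&=P[...,2]>.05;v,u=np.nonzero(mm);print(mm.sum(),u.mean() if len(u) else 0,np.median(P[mm],0) if len(u) else 0)
b=(H>100)&(H<130)&(S>60);b[:,:80]=0;b[:105]=0;b[245:]=0;b[:,215:]=0
v,u=np.nonzero(b);q=plane(c,T,np.c_[u,v],.094)[:,:2]
for _ in range(6):
    A=np.c_[2*q,np.ones(len(q))];s=np.linalg.lstsq(A,(q**2).sum(1),rcond=None)[0];c0=s[:2];r=np.sqrt(s[2]+c0@c0);e=abs(np.hypot(*(q-c0).T)-r);q=q[e<max(.003,np.median(e)*2)]
print('rim',c0,r,len(q)); print('rim z',np.nanmedian(P[b],0))
print('ears',plane(c,T,[(138,117),(150,235)],.085))
print('grip@.083,.087',plane(c,T,[(265.5,178)],.083),plane(c,T,[(265.5,178)],.089))
E
```

```text
raised 504 265.9563492063492 177.48809523809524 155 201 [ 0.60175017 -0.23628729  0.08906395]
wood 480 267.7729166666667 176.76666666666668 155 201 [ 0.6029248  -0.2384461   0.08910306]
81 266.4691358024691 [ 0.60689743 -0.2064992   0.08614526]
40 265.5 [ 0.59688323 -0.26518682  0.08628103]
rim [ 0.4872685  -0.21937604] 0.05307432437784857 988
rim z [ 0.50805736 -0.21076106  0.0959375 ]
ears [[ 0.49536861 -0.16315164  0.085     ]
 [ 0.47771789 -0.27738946  0.085     ]]
grip@.083,.087 [[ 0.60109482 -0.23825393  0.083     ]] [[ 0.60125471 -0.23689093  0.089     ]]
```

```bash
python3 -m pendant '[[[0,0,0],[0.1,0.2,3],4],[[0,0,0],[0,0,3],4],[[0,0,0],[0,0,3],4],[[0,0,0],[0,0,3],4],[[0,0,0],[0,0,2.6],4],[[0,0,0],[0,0,2],4],[[0,0,0],[0,0,0],4]]' 30
python3 - <<'E'
from h import *
s=manip.observe();print(s['ee_pos'],np.degrees(s['orientation']),s['wrist_force'],s['ft_torque'],s['finger_gap'])
E
```

```text
clock: 3.52
ee_pos: [0.5991, -0.2378, 0.0635]
orientation: [-3.137, 0.001, 1.411]
wrist_force: [-0.6, -0.4, -0.3]
finger_gap: 0.466
grasp_force: 0.0
[ 0.5991306  -0.23783102  0.06350289] [-1.79719133e+02  3.79803002e-02  8.08161772e+01] [-0.60598566 -0.39215958 -0.26944017] [ 0.02340153 -0.06329444  0.01698454] 0.46605415313521803
```

```bash
python3 -m pendant '[[[0,0,0],[0,0.2,0],3],[[0,0,0],[0,0,0],1],[[0,0,0],[0,0,0],0.5],[[0,0,0],[0,0,0],0.5],[[0,0,0],[0,0,0],0.5]]' 30
python3 - <<'E'
from h import *
s=manip.observe();print(s['ee_pos'],np.degrees(s['orientation']),s['wrist_force'],s['ft_torque'],s['finger_gap'])
E
```

```text
clock: 4.15
ee_pos: [0.6039, -0.2365, 0.0654]
orientation: [-3.141, 0.0, 1.414]
wrist_force: [-1.4, 0.4, -0.0]
finger_gap: 0.13
grasp_force: 29.2
[ 0.60389395 -0.23648503  0.06535803] [-1.79984009e+02  2.06521583e-02  8.09894292e+01] [-1.40578749  0.3866046  -0.02986365] [-0.0667226   0.25255759  0.05283941] 0.1301476205855519
```

```bash
cat > o.py <<'E'
from h import *
s=manip.observe();print(s['clock'],s['ee_pos'].round(4),np.degrees(s['orientation']).round(2),s['wrist_force'].round(2),s['ft_torque'].round(3),round(s['finger_gap'],3),s['grasp_force'])
E
python3 -m pendant '[[[0,0,0],[0,-0.02,-0.76],0.5],[[0,0,0],[0,-0.07,-0.76],0.5],[[0,0,0],[0,-0.11,-0.75],0.5],[[0,0,0],[0,-0.16,-0.74],0.5],[[0,0,0],[0,-0.21,-0.73],0.5],[[0,0,0],[0,-0.26,-0.71],0.5]]'; python3 -m pendant '[[[0,0,0],[0,0,0],0.5]]'; python3 o.py
```

```text
clock: 4.9
ee_pos: [0.5957, -0.235, 0.1103]
orientation: [3.142, 0.0, 1.414]
wrist_force: [-1.8, -0.1, -1.7]
finger_gap: 0.124
grasp_force: 29.2
clock: 5.03
ee_pos: [0.5965, -0.2351, 0.1109]
orientation: [3.139, 0.0, 1.413]
wrist_force: [-0.5, -0.5, -0.6]
finger_gap: 0.125
grasp_force: 29.4
5.025 [ 0.5965 -0.2351  0.1109] [1.7987e+02 1.0000e-02 8.0980e+01] [-0.46 -0.54 -0.55] [-0.002  0.175  0.043] 0.125 29.376258552074432
```

Forces are tiny, so I'll continue the arc.

```bash
python3 -m pendant '[[[0,0,0],[0,-0.31,-0.69],0.5],[[0,0,0],[0,-0.35,-0.67],0.5],[[0,0,0],[0,-0.40,-0.65],0.5],[[0,0,0],[0,-0.44,-0.62],0.5],[[0,0,0],[0,-0.48,-0.59],0.5],[[0,0,0],[0,-0.51,-0.56],0.5],[[0,0,0],[0,0,0],0.5]]'; python3 o.py
python3 - <<'E'
import numpy as np
t=np.radians(np.linspace(45.35,0,13));print((11.5*np.diff(np.sin(t))).round(2),(-11.5*np.diff(np.cos(t))).round(2))
from h import *
p,d,c,T=cap('top'); P=cloud(d,c,T); b=cv2.cvtColor(p,cv2.COLOR_RGB2HSV).astype(int)
cv2.imwrite('pics/top2.png',cv2.resize(p[180:260,270:370,::-1],None,fx=5,fy=5))
E
```

```text
clock: 5.9
ee_pos: [0.5716, -0.2314, 0.1487]
orientation: [3.14, 0.001, 1.413]
wrist_force: [1.9, -0.2, 1.3]
finger_gap: 0.122
grasp_force: 29.6
5.9 [ 0.5716 -0.2314  0.1487] [1.7989e+02 3.0000e-02 8.0980e+01] [ 1.85 -0.22  1.29] [-0.117 -0.236  0.093] 0.122 29.61552768945694
[-0.55 -0.58 -0.61 -0.64 -0.67 -0.69 -0.71 -0.73 -0.74 -0.75 -0.75 -0.76] [-0.52 -0.48 -0.44 -0.4  -0.36 -0.32 -0.27 -0.22 -0.17 -0.12 -0.07 -0.03]
```

```bash
python3 -m pendant '[[[0,0,0],[0,0.08,-0.06],0.5],[[0,0,0],[0,0,0],0.5]]'; python3 o.py
```

```text
clock: 6.2
ee_pos: [0.5722, -0.2314, 0.148]
orientation: [-3.142, 0.0, 1.414]
wrist_force: [1.1, -0.9, 0.9]
finger_gap: 0.125
grasp_force: 29.6
6.2 [ 0.5722 -0.2314  0.148 ] [-180.      0.     80.99] [ 1.08 -0.88  0.92] [-0.088 -0.194  0.063] 0.125 29.579534232616425
```

View pics/top2.png

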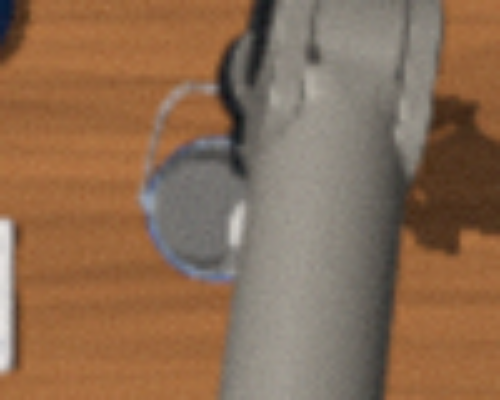

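The view shows the pail standing where it was. Its left ear is at about (299.5,219.5), against (298.9,220.1) before. The arc can continue.

```bash
python3 -m pendant '[[[0,0,0],[0,-0.55,-0.52],0.5],[[0,0,0],[0,-0.58,-0.48],0.5],[[0,0,0],[0,-0.61,-0.44],0.5],[[0,0,0],[0,-0.64,-0.40],0.5],[[0,0,0],[0,-0.67,-0.36],0.5],[[0,0,0],[0,-0.69,-0.32],0.5],[[0,0,0],[0,0,0],0.5]]'; python3 o.py
```

```text
clock: 7.08
ee_pos: [0.535, -0.2256, 0.1743]
orientation: [3.14, 0.001, 1.413]
wrist_force: [0.9, -1.1, 5.0]
finger_gap: 0.124
grasp_force: 29.9
7.075 [ 0.535  -0.2256  0.1743] [1.7994e+02 4.0000e-02 8.0970e+01] [ 0.89 -1.11  4.99] [-0.138 -0.306  0.006] 0.124 29.87009435892105
```

```bash
python3 -m pendant '[[[0,0,0],[0,0,-0.12],0.5],[[0,0,0],[0,-0.71,-0.29],0.5],[[0,0,0],[0,-0.73,-0.24],0.5],[[0,0,0],[0,-0.74,-0.19],0.5],[[0,0,0],[0,0,0],0.5]]'; python3 o.py
```

```text
clock: 7.7
ee_pos: [0.5122, -0.222, 0.1816]
orientation: [-3.14, 0.0, 1.413]
wrist_force: [-0.7, -0.9, 0.0]
finger_gap: 0.124
grasp_force: 29.5
7.7 [ 0.5122 -0.222   0.1816] [-1.7988e+02  1.0000e-02  8.0960e+01] [-0.7  -0.95  0.03] [-0.188  0.081  0.064] 0.124 29.546213150024414
```

```bash
python3 -m pendant '[[[0,0,0],[0,-0.75,-0.12],0.5],[[0,0,0],[0,-0.75,-0.08],0.5],[[0,0,0],[0,-0.75,-0.03],0.5],[[0,0,0],[0,-0.2,0],0.5],[[0,0,0],[0,0,0],0.5],[[0,0,0],[0,0,0],0.5]]'; python3 o.py
python3 - <<'E'
from h import *
a=np.load('top.npz')['p'];b=np.load('scene.npz')['p']
p,d,c,T=cap('scene'); cv2.imwrite('pics/sc3.png',cv2.resize(np.hstack([b[140:220,160:240],p[140:220,160:240]])[...,::-1],None,fx=5,fy=5))
E
```

```text
clock: 8.45
ee_pos: [0.4892, -0.2181, 0.1839]
orientation: [-3.141, -0.0, 1.413]
wrist_force: [0.0, -1.0, 1.0]
finger_gap: 0.122
grasp_force: 29.5
8.45 [ 0.4892 -0.2181  0.1839] [-179.96   -0.     80.99] [ 0.02 -0.98  0.96] [-0.115  0.049  0.019] 0.122 29.451161921024323
```

View pics/sc3.png

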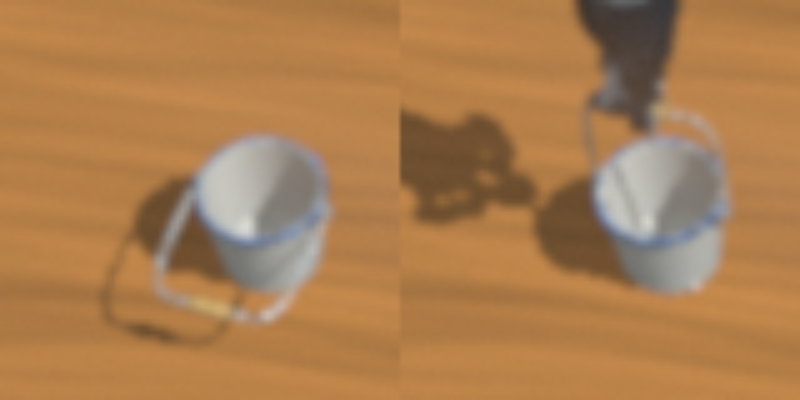

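The bail is upright and the pail hasn't moved. Now to lift it.

```bash
python3 -m pendant '[[[0,0,0],[0,0,0],0.3],[[0,0,0],[0,0,-0.2],0.3],[[0,0,0],[0,0,-0.4],0.3],[[0,0,0],[0,0,-0.8],0.3],[[0,0,0],[0,0,-1.4],0.3],[[0,0,0],[0,0,-2],0.3],[[0,0,0],[0,0,-2],0.3],[[0,0,0],[0,0,-1.6],0.3],[[0,0,0],[0,0,-1],0.3],[[0,0,0],[0,0,-0.6],0.3],[[0,0,0],[0,0,-0.2],0.3],[[0,0,0],[0,0,0],0.3]]' 60;python3 -m pendant '[[[0,0,0],[0,0,0],0.3],[[0,0,0],[0,0,0],0.3]]'; python3 o.py
```

```text
clock: 10.0
ee_pos: [0.4892, -0.2181, 0.2856]
orientation: [-3.141, -0.0, 1.414]
wrist_force: [1.3, 0.4, -3.9]
finger_gap: 0.115
grasp_force: 58.5
clock: 10.25
ee_pos: [0.4892, -0.2181, 0.2857]
orientation: [-3.141, -0.0, 1.413]
wrist_force: [0.9, -0.9, -4.3]
finger_gap: 0.117
grasp_force: 58.5
10.25 [ 0.4892 -0.2181  0.2857] [-1.7995e+02 -1.0000e-02  8.0990e+01] [ 0.94 -0.86 -4.3 ] [ 0.032 -0.019  0.049] 0.117 58.517986536026
```

```bash
python3 -m pendant '[[[0,0,0],[1,-0.32,0],0.3],[[0,0,0],[2,-0.64,0],0.3],[[0,0,0],[3,-0.96,0],0.3],[[0,0,0],[3.5,-1.12,0],0.3],[[0,0,0],[4,-1.28,0],0.3],[[0,0,0],[4,-1.28,0],0.3],[[0,0,0],[4,-1.28,0],0.3],[[0,0,0],[4,-1.28,0],0.3],[[0,0,0],[4,-1.28,0],0.3],[[0,0,0],[4,-1.28,0],0.3],[[0,0,0],[4,-1.28,0],0.3],[[0,0,0],[4,-1.28,0],0.3]]';python3 -m pendant '[[[0,0,0],[3.3,-1.06,0],0.3],[[0,0,0],[2.3,-0.74,0],0.3],[[0,0,0],[1.5,-0.48,0],0.3],[[0,0,0],[0.7,-0.22,0],0.3],[[0,0,0.5],[0.3,-0.1,0],0.3],[[0,0,1],[0,0,0],0.3],[[0,0,1],[0,0,0],0.3],[[0,0,0],[0,0,0],0.3],[[0,0,0],[0,0,0],0.3],[[0,0,0],[0,0,0],0.3],[[0,0,0],[0,0,0],0.3],[[0,0,0],[0,0,0],0.3]]'; python3 o.py
python3 - <<'E'
from h import *
p,d,c,T=cap('wrist'); np.savez('w2.npz',p=p,d=d,T=T,tool=toolT())
cv2.imwrite('pics/w2.png',p[...,::-1])
E
```

```text
clock: 11.75
ee_pos: [0.4213, 0.2152, 0.2865]
orientation: [3.141, -0.0, 1.416]
wrist_force: [0.9, 0.3, -3.8]
finger_gap: 0.115
grasp_force: 58.5
clock: 13.25
ee_pos: [0.4103, 0.2966, 0.2861]
orientation: [-3.142, 0.0, 1.37]
wrist_force: [0.2, -0.7, -3.8]
finger_gap: 0.11
grasp_force: 58.6
13.25 [0.4103 0.2966 0.2861] [-180.      0.     78.49] [ 0.22 -0.68 -3.76] [ 0.007  0.01  -0.063] 0.11 58.55519235134125
```

View pics/w2.png

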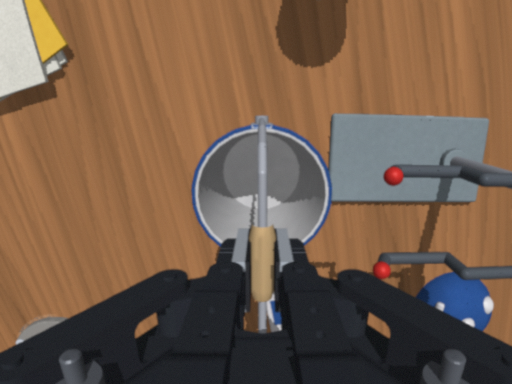

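The wrist view shows the red tips at (394,176) and (382,270), with the seat rods running right to the risers at about u=450. The grip is between the pads at (262,265). Now I'll measure these in the tool frame.

```bash
python3 - <<'E'
from h import *
z=np.load('w2.npz');p,d,T=z['p'],z['d'],z['T'];c=json.load(open('w.json'));Tt=np.array(c['T_tool_cam']);P=cloud(d,c,T)
hsv=cv2.cvtColor(p,cv2.COLOR_RGB2HSV).astype(int);H,S,V=hsv[...,0],hsv[...,1],hsv[...,2]
red=(((H<6)|(H>174))&(S>140)).astype(np.uint8);red[:,:350]=0
k,l,st,ce=cv2.connectedComponentsWithStats(red)
tips=[]
for i in range(1,k):
    if st[i,4]>30:
        m=l==i; n=np.nanmin(d[m]); rc=np.sqrt(st[i,4]/np.pi)/c['fx']*n; t=pts(c,T,[ce[i]],[n+rc*.9])[0]; tips.append(t); print('tip',ce[i],st[i,2:4],n,'R',rc,t.round(4))
# rods: high points right of tips
for nm,(r0,r1) in{'A':(150,190),'B':(248,285)}.items():
  for a in range(400,505,8):
    m=np.zeros(d.shape,bool);m[r0:r1,a:a+8]=1;m&=(P[...,2]>.15)&(red==0)
    if m.sum()>5:
        q=P[m];v,u=np.nonzero(m);cn=pts(c,T,[(u.mean(),v.mean())],[np.median(d[m])])[0]; print(nm,a,m.sum(),v.mean().round(1),'med z',np.median(q[:,2]).round(4),'top',np.percentile(q[:,2],90).round(4),'ctr',cn.round(4))
w=(H>10)&(H<30)&(S>50)&(V>120);w[:215]=0;w[310:]=0;w[:,:250]=0;w[:,275:]=0;w&=(d<.25)&(d>0)
v,u=np.nonzero(w);print('grip',w.sum(),u.min(),u.max(),v.min(),v.max());q=P[w]@np.eye(3)
tl=(np.c_[P[w],np.ones(w.sum())]@np.linalg.inv(z['tool']).T)[:,:3];print('grip tool',tl.min(0).round(4),tl.max(0).round(4),np.median(tl,0).round(4))
# wire visible
m=np.zeros(d.shape,bool);m[140:225,255:272]=1;m&=(d<.35)&(d>0)
for a in range(120,228,15):
    mm=m.copy();mm[:a]=0;mm[a+15:]=0
    if mm.sum():print('wire',a,np.median(P[mm],0).round(4))
E
```

```text
tip [393.45       175.46538462] [19 18] 0.1709637 R 0.004937528840197316 [0.4878 0.3096 0.2582]
tip [381.35458167 269.9561753 ] [18 18] 0.0 R 0.0 [0.4224 0.3612 0.4298]
A 400 86 170.7 med z 0.2436 top 0.2453 ctr [0.5002 0.3069 0.2436]
A 408 104 171.0 med z 0.2435 top 0.2448 ctr [0.5049 0.3058 0.2436]
A 416 103 171.0 med z 0.2436 top 0.2448 ctr [0.5099 0.3048 0.2437]
A 424 104 171.0 med z 0.2435 top 0.2448 ctr [0.5151 0.3038 0.2435]
A 432 103 171.0 med z 0.2438 top 0.2448 ctr [0.5201 0.3028 0.2436]
A 440 104 171.0 med z 0.2437 top 0.2448 ctr [0.5254 0.3018 0.2435]
A 448 104 171.0 med z 0.2437 top 0.2448 ctr [0.5305 0.3008 0.2437]
A 456 106 171.3 med z 0.2442 top 0.2474 ctr [0.5356 0.2997 0.2441]
A 464 116 173.6 med z 0.2514 top 0.2551 ctr [0.5362 0.2997 0.2514]
A 472 122 176.5 med z 0.2592 top 0.2626 ctr [0.5361 0.2997 0.2592]
A 480 120 178.9 med z 0.2646 top 0.2662 ctr [0.5373 0.2993 0.2646]
A 488 112 179.5 med z 0.2657 top 0.2668 ctr [0.5415 0.2984 0.2657]
A 496 112 179.5 med z 0.2657 top 0.2667 ctr [0.5465 0.2973 0.2657]
A 504 105 179.9 med z 0.2659 top 0.2667 ctr [0.5515 0.2961 0.
[... 544 characters left out ...]
108 272.7 med z 0.2652 top 0.2666 ctr [0.5267 0.2412 0.2651]
B 472 105 272.5 med z 0.2656 top 0.2668 ctr [0.5319 0.2403 0.2654]
B 480 100 272.2 med z 0.2653 top 0.2668 ctr [0.5373 0.2391 0.2653]
B 488 96 272.5 med z 0.2657 top 0.2668 ctr [0.5427 0.2376 0.2654]
B 496 101 272.2 med z 0.2657 top 0.2666 ctr [0.5483 0.2364 0.2654]
B 504 104 272.0 med z 0.2655 top 0.2668 ctr [0.5539 0.2352 0.2654]
grip 1522 250 274 226 301
grip tool [-0.0201 -0.0062 -0.0244] [ 0.0174  0.0041 -0.0177] [ 0.0021 -0.001  -0.0223]
wire 135 [0.4195 0.3439 0.2914]
wire 150 [0.4183 0.3389 0.2974]
wire 165 [0.4168 0.3336 0.3029]
wire 180 [0.415  0.3273 0.3039]
wire 195 [0.4135 0.3211 0.3041]
wire 210 [0.4121 0.3144 0.3039]
```

```bash
python3 -m pendant '[[[0,0,0],[0,0.3,0],0.3],[[0,0,0],[0,0.7,0],0.3],[[0,0,0],[0,1.2,0],0.3],[[0,0,0],[0,1.6,0],0.3],[[0,0,0],[0,1.6,0],0.3],[[0,0,0],[0,1.6,0],0.3],[[0,0,0],[0,1.6,0],0.3],[[0,0,0],[0,1.1,0],0.3],[[0,0,0],[0,0.7,0],0.3],[[0,0,0],[0,0.4,0],0.3],[[0,0,0],[0,0.2,0],0.3],[[0,0,0],[0,0,0],0.3]]';python3 -m pendant '[[[0,0,0],[0,0,0],0.3],[[0,0,0],[0,0,0],0.3],[[0,0,0],[0,0,0],0.3],[[0,0,0],[0,0,0],0.3]]'; python3 o.py
python3 - <<'E'
from h import *
p,d,c,T=cap('wrist'); np.savez('w3.npz',p=p,d=d,T=T,tool=toolT())
cv2.imwrite('pics/w3.png',p[...,::-1])
E
```

```text
clock: 14.8
ee_pos: [0.5178, 0.2748, 0.2862]
orientation: [-3.142, 0.0, 1.37]
wrist_force: [-0.1, 0.4, -3.5]
finger_gap: 0.118
grasp_force: 58.6
clock: 15.3
ee_pos: [0.518, 0.2746, 0.2861]
orientation: [3.142, 0.0, 1.37]
wrist_force: [-0.6, 0.4, -3.8]
finger_gap: 0.118
grasp_force: 58.6
15.3 [0.518  0.2746 0.2861] [1.800e+02 1.000e-02 7.849e+01] [-0.64  0.35 -3.82] [ 0.004  0.015 -0.001] 0.118 58.56601595878601
```

View pics/w3.png

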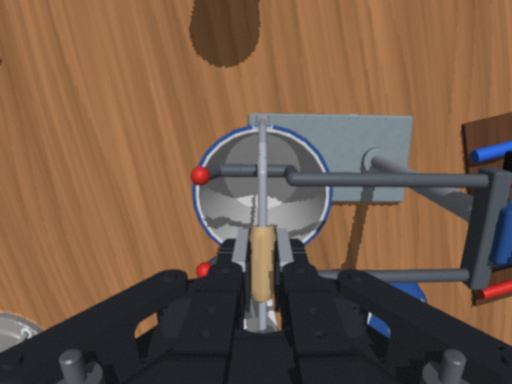

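This view shows the wire at u≈263, above the seat between the tip (200,175) and the riser (about (288,172)). Next I'll measure the remaining gap.

```bash
cat > gap.py <<'E'
from h import *
import sys
z=np.load(sys.argv[1]);p,d,T=z['p'],z['d'],z['T'];c=json.load(open('w.json'));P=cloud(d,c,T)
L=(np.c_[P.reshape(-1,3),np.ones(d.size)]@np.linalg.inv(z['tool']).T)[:,:3].reshape(*d.shape,3)  # tool coords
for a in range(200,340,6):
    m=np.zeros(d.shape,bool);m[150:192,a:a+6]=1;m&=(P[...,2]>.2)
    if m.sum()>8: q=L[m];print(a,m.sum(),'tool y %.4f x %.4f'%(np.median(q[:,1]),np.median(q[:,0])),'ztop %.4f'%np.percentile(P[m][:,2],90),'zmed %.4f'%np.median(P[m][:,2]))
for a in range(195,228,8):
    m=np.zeros(d.shape,bool);m[a:a+8,252:274]=1;m&=(P[...,2]>.22);q=L[m];print('wire',np.median(q,0).round(4),P[m][:,2].max().round(4))
E
python3 gap.py w3.npz
```

```text
200 112 tool y -0.0339 x 0.0290 ztop 0.2618 zmed 0.2601
206 93 tool y -0.0313 x 0.0290 ztop 0.2598 zmed 0.2564
212 84 tool y -0.0288 x 0.0290 ztop 0.2519 zmed 0.2489
218 78 tool y -0.0260 x 0.0287 ztop 0.2465 zmed 0.2439
224 78 tool y -0.0224 x 0.0283 ztop 0.2446 zmed 0.2436
230 78 tool y -0.0189 x 0.0283 ztop 0.2445 zmed 0.2432
236 78 tool y -0.0152 x 0.0284 ztop 0.2446 zmed 0.2437
242 78 tool y -0.0116 x 0.0284 ztop 0.2447 zmed 0.2436
248 78 tool y -0.0080 x 0.0284 ztop 0.2447 zmed 0.2436
254 136 tool y -0.0027 x 0.0348 ztop 0.3046 zmed 0.2991
260 250 tool y -0.0008 x 0.0402 ztop 0.3055 zmed 0.3043
266 136 tool y 0.0011 x 0.0348 ztop 0.3044 zmed 0.2995
272 76 tool y 0.0065 x 0.0284 ztop 0.2446 zmed 0.2435
278 78 tool y 0.0101 x 0.0284 ztop 0.2447 zmed 0.2436
284 100 tool y 0.0130 x 0.0295 ztop 0.2647 zmed 0.2542
290 124 tool y 0.0156 x 0.0301 ztop 0.2663 zmed 0.2648
296 94 tool y 0.0186 x 0.0286 ztop 0.2668 zmed 0.2656
302 85 tool y 0.0217 x 0.0283 ztop 0.2668 zmed 0.2656
308 84 tool y 0.0250 x 0.0281 ztop 0.2665 zmed 0.2657
314 84 tool y 0.0283 x 0.0282 ztop 0.2669 zmed 0.2656
320 84 tool y 0.0315 x 0.0283 ztop 0.2667 zmed 0.2658
326 84 tool y 0.0348 x 0.0282 ztop 0.2667 zmed 0.2657
332 84 tool y 0.0380 x 0.0283 ztop 0.2666 zmed 0.2656
338 83 tool y 0.0413 x 0.0282 ztop 0.2667 zmed 0.2656
wire [ 0.0286 -0.0008 -0.0187] 0.3066
wire [ 0.0251 -0.001  -0.0187] 0.3065
wire [ 0.0215 -0.0008 -0.0186] 0.3063
wire [ 0.0174 -0.0008 -0.0187] 0.307
wire [ 0.0153 -0.0006 -0.0212] 0.3096
```

```bash
python3 -m pendant '[[[0,0,0],[0,0.1,0.3],0.3],[[0,0,0],[0,0.2,0.6],0.3],[[0,0,0],[0,0.2,0.9],0.3],[[0,0,0],[0,0.2,1],0.3],[[0,0,0],[0,0.2,0.9],0.3],[[0,0,0],[0,0.1,0.7],0.3],[[0,0,0],[0,0,0.5],0.3],[[0,0,0],[0,0,0.2],0.3],[[0,0,0],[0,0,0.1],0.3],[[0,0,0],[0,0,0],0.3],[[0,0,0],[0,0,0],0.3]]';python3 o.py
python3 -m pendant '[[[0,0,0],[0,0.05,0],0.3],[[0,0,0],[0,0.05,0],0.3],[[0,0,0],[0,0,0],0.3]]';python3 o.py
python3 -m pendant '[[[0,0,0],[0,0.05,0],0.3],[[0,0,0],[0,0,0],0.3]]';python3 o.py
```

```text
clock: 16.73
ee_pos: [0.528, 0.2728, 0.2344]
orientation: [3.141, -0.0, 1.37]
wrist_force: [-0.3, 0.1, -3.8]
finger_gap: 0.118
grasp_force: 58.6
16.725 [0.528  0.2728 0.2344] [ 1.7997e+02 -2.0000e-02  7.8490e+01] [-0.29  0.07 -3.76] [ 0.013 -0.007 -0.005] 0.118 58.57653558254242
clock: 17.1
ee_pos: [0.5286, 0.2726, 0.234]
orientation: [-3.141, 0.0, 1.37]
wrist_force: [-0.9, 0.8, -2.9]
finger_gap: 0.112
grasp_force: 58.6
17.1 [0.5286 0.2726 0.234 ] [-179.97    0.     78.5 ] [-0.89  0.82 -2.9 ] [ 0.055  0.205 -0.04 ] 0.112 58.635191917419434
clock: 17.35
ee_pos: [0.5288, 0.2726, 0.234]
orientation: [-3.141, 0.0, 1.37]
wrist_force: [-1.1, 0.3, -2.1]
finger_gap: 0.117
grasp_force: 58.7
17.35 [0.5288 0.2726 0.234 ] [-1.7994e+02  1.0000e-02  7.8510e+01] [-1.12  0.25 -2.09] [ 0.064  0.457 -0.03 ] 0.117 58.73669385910034
```

```bash
python3 -m pendant '[[[0,0,0],[0,0,0.1],0.3],[[0,0,0],[0,0,0.1],0.3],[[0,0,0],[0,0,0.1],0.3],[[0,0,0],[0,0,0],0.3]]';python3 o.py
python3 -m pendant '[[[0,0,0],[0,0,0.1],0.3],[[0,0,0],[0,0,0.1],0.3],[[0,0,0],[0,0,0],0.3]]';python3 o.py
```

```text
clock: 17.85
ee_pos: [0.529, 0.2726, 0.2311]
orientation: [-3.141, -0.0, 1.37]
wrist_force: [-3.5, 0.7, -1.3]
finger_gap: 0.117
grasp_force: 58.9
17.85 [0.529  0.2726 0.2311] [-1.7997e+02 -1.0000e-02  7.8500e+01] [-3.48  0.69 -1.3 ] [ 0.046  0.639 -0.083] 0.117 58.890345096588135
clock: 18.23
ee_pos: [0.5291, 0.2725, 0.229]
orientation: [-3.141, -0.0, 1.37]
wrist_force: [-3.8, 0.9, -0.9]
finger_gap: 0.115
grasp_force: 58.9
18.225 [0.5291 0.2725 0.229 ] [-179.97   -0.     78.5 ] [-3.75  0.93 -0.89] [ 0.101  0.714 -0.097] 0.115 58.927722573280334
```

```bash
python3 -m pendant '[[[0,0,0],[0,-0.05,0],0.3],[[0,0,0],[0,0,0],0.3]]';python3 o.py
python3 -m pendant '[[[0,0,0],[0,0,0.1],0.3],[[0,0,0],[0,0,0],0.3]]';python3 o.py
```

```text
clock: 18.48
ee_pos: [0.529, 0.2725, 0.2291]
orientation: [3.141, -0.0, 1.37]
wrist_force: [-2.5, 0.3, -1.7]
finger_gap: 0.116
grasp_force: 58.9
18.475 [0.529  0.2725 0.2291] [ 1.7998e+02 -1.0000e-02  7.8480e+01] [-2.48  0.25 -1.66] [ 0.096  0.605 -0.063] 0.116 58.88020634651184
clock: 18.73
ee_pos: [0.529, 0.2724, 0.228]
orientation: [3.141, -0.0, 1.37]
wrist_force: [-1.8, 0.5, -2.7]
finger_gap: 0.11
grasp_force: 58.9
18.725 [0.529  0.2724 0.228 ] [179.99  -0.    78.48] [-1.84  0.51 -2.74] [ 0.091  0.58  -0.022] 0.11 58.9046573638916
```

```bash
python3 -m pendant '[[[0,0,0],[0,0,0.1],0.3],[[0,0,0],[0,0,0],0.3]]';python3 o.py
python3 -m pendant '[[[0,0,0],[0,0,0.1],0.3],[[0,0,0],[0,0,0],0.3]]';python3 o.py
```

```text
clock: 18.98
ee_pos: [0.5291, 0.2724, 0.2273]
orientation: [3.141, -0.0, 1.37]
wrist_force: [-3.6, 0.6, -1.0]
finger_gap: 0.118
grasp_force: 59.1
18.975 [0.5291 0.2724 0.2273] [ 1.7997e+02 -1.0000e-02  7.8480e+01] [-3.63  0.61 -1.02] [ 0.057  0.569 -0.049] 0.118 59.06173825263977
clock: 19.23
ee_pos: [0.5292, 0.2724, 0.2264]
orientation: [3.141, -0.0, 1.37]
wrist_force: [-2.8, 0.5, 0.3]
finger_gap: 0.111
grasp_force: 59.2
19.225 [0.5292 0.2724 0.2264] [ 1.7995e+02 -2.0000e-02  7.8470e+01] [-2.76  0.5   0.26] [ 0.031  0.568 -0.067] 0.111 59.2390912771225
```

```bash
python3 -m pendant '[[[0,0,0],[0,0,0.05],0.3],[[0,0,0],[0,0,0],0.3],[[0,0,0],[0,0,0],0.3]]';python3 o.py
python3 - <<'E'
from h import *
p,d,c,T=cap('wrist'); np.savez('w4.npz',p=p,d=d,T=T,tool=toolT())
cv2.imwrite('pics/w4.png',p[...,::-1])
E
python3 gap.py w4.npz
```

```text
clock: 19.6
ee_pos: [0.5293, 0.2724, 0.2259]
orientation: [3.141, -0.0, 1.37]
wrist_force: [-1.4, -0.7, 1.6]
finger_gap: 0.112
grasp_force: 59.4
19.6 [0.5293 0.2724 0.2259] [ 1.7995e+02 -2.0000e-02  7.8470e+01] [-1.38 -0.72  1.65] [-0.049  0.364 -0.104] 0.112 59.352954626083374
200 30 tool y -0.0268 x 0.0310 ztop 0.2402 zmed 0.2385
206 30 tool y -0.0241 x 0.0310 ztop 0.2401 zmed 0.2383
212 30 tool y -0.0215 x 0.0311 ztop 0.2402 zmed 0.2389
218 30 tool y -0.0189 x 0.0310 ztop 0.2401 zmed 0.2389
224 30 tool y -0.0163 x 0.0311 ztop 0.2398 zmed 0.2388
230 30 tool y -0.0137 x 0.0312 ztop 0.2397 zmed 0.2387
236 30 tool y -0.0112 x 0.0312 ztop 0.2402 zmed 0.2389
242 30 tool y -0.0086 x 0.0311 ztop 0.2400 zmed 0.2390
248 23 tool y -0.0057 x 0.0310 ztop 0.2400 zmed 0.2392
254 88 tool y -0.0026 x 0.0376 ztop 0.2444 zmed 0.2425
260 252 tool y -0.0008 x 0.0404 ztop 0.2455 zmed 0.2439
266 100 tool y 0.0011 x 0.0385 ztop 0.2447 zmed 0.2423
272 24 tool y 0.0043 x 0.0314 ztop 0.2434 zmed 0.2405
278 17 tool y 0.0066 x 0.0311 ztop 0.2423 zmed 0.2398
wire [ 0.0288 -0.0008 -0.0186] 0.2581
wire [ 0.0259 -0.0002 -0.0193] 0.2624
wire [ 0.0229  0.0007 -0.0196] 0.2641
wire [ 0.0181 -0.0006 -0.019 ] 0.2637
wire [ 0.0153 -0.001  -0.0212] 0.2489
```

View pics/w4.png

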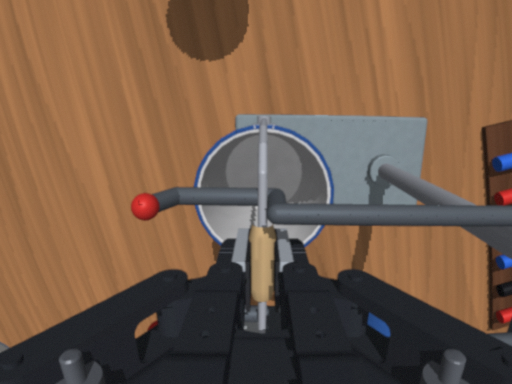

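The picture shows the wire lying on the seat at (264,195), against the riser at (275,205), with the pail level below it. The stand carries the weight (Fz ≈ +1.6 N). I'll ease the pressure and release.

```bash
python3 -m pendant '[[[0,0,0],[0,0,-0.05],0.3],[[0,0,0],[0,0,0],0.3]]';python3 o.py; python3 -m pendant '[[[0,0,0],[0,0,0],1.3],[[0,0,0],[0,0,0],1.6],[[0,0,0],[0,0,0],2],[[0,0,0],[0,0,0],2.6],[[0,0,0],[0,0,0],3],[[0,0,0],[0,0,0],3],[[0,0,0],[0,0,0],3],[[0,0,0],[0,0,0],3]]' 20;python3 o.py
python3 - <<'E'
from h import *
p,d,c,T=cap('wrist'); np.savez('w5.npz',p=p,d=d,T=T,tool=toolT())
cv2.imwrite('pics/w5.png',p[60:320,100:420,::-1])
E
python3 gap.py w5.npz | grep -E 'wire|^2[4-9]'
```

```text
clock: 19.9
ee_pos: [0.5292, 0.2724, 0.2261]
orientation: [3.141, -0.0, 1.37]
wrist_force: [-1.1, 0.1, 1.6]
finger_gap: 0.116
grasp_force: 59.3
19.9 [0.5292 0.2724 0.2261] [ 1.7997e+02 -1.0000e-02  7.8470e+01] [-1.14  0.05  1.55] [-0.023  0.223 -0.057] 0.116 59.30147409439087
clock: 20.9
ee_pos: [0.5288, 0.2724, 0.2261]
orientation: [3.142, 0.0, 1.37]
wrist_force: [-1.0, 0.1, 0.0]
finger_gap: 0.351
grasp_force: 0.0
20.9 [0.5288 0.2724 0.2261] [180.     0.    78.49] [-1.01  0.15  0.01] [-0.032 -0.03  -0.016] 0.351 0.0
242 24 tool y -0.0085 x 0.0312 ztop 0.2409 zmed 0.2399
248 24 tool y -0.0059 x 0.0312 ztop 0.2411 zmed 0.2399
254 61 tool y -0.0022 x 0.0360 ztop 0.2454 zmed 0.2414
260 251 tool y -0.0010 x 0.0404 ztop 0.2465 zmed 0.2451
266 133 tool y 0.0011 x 0.0398 ztop 0.2460 zmed 0.2434
272 24 tool y 0.0043 x 0.0313 ztop 0.2424 zmed 0.2404
278 16 tool y 0.0066 x 0.0312 ztop 0.2426 zmed 0.2409
wire [ 0.0289 -0.0006 -0.0194] 0.2572
wire [ 0.0259 -0.0002 -0.02  ] 0.264
wire [ 0.0231  0.0007 -0.0204] 0.2646
wire [ 0.0187 -0.0002 -0.0199] 0.2653
wire [ 0.0156 -0.001  -0.0218] 0.2503
```

View pics/w5.png

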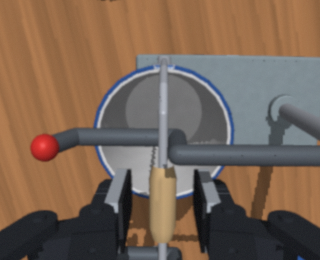

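The wire rests in the corner at the riser and the fingers are clear of it. I'll retreat straight up and check both prongs.

```bash
python3 -m pendant '[[[0,0,0],[0,0,-0.5],3],[[0,0,0],[0,0,-1],3],[[0,0,0],[0,0,-1.5],3],[[0,0,0],[0,0,-2],3],[[0,0,0],[0,0,-2],3],[[0,0,0],[0,0,-2],3],[[0,0,0],[0,0,-1.5],3],[[0,0,0],[0,0,-0.5],3],[[0,0,0],[0,0,0],3],[[0,0,0],[0,0,0],3]]';python3 o.py
python3 - <<'E'
from h import *
p,d,c,T=cap('wrist'); np.savez('w6.npz',p=p,d=d,T=T,tool=toolT())
cv2.imwrite('pics/w6.png',cv2.resize(p[100:300,130:400,::-1],None,fx=2.8,fy=2.8))
E
```

```text
clock: 22.2
ee_pos: [0.5286, 0.2722, 0.3352]
orientation: [-3.14, 0.001, 1.37]
wrist_force: [-0.6, 0.1, -0.3]
finger_gap: 0.349
grasp_force: 0.0
22.2 [0.5286 0.2722 0.3352] [-1.7993e+02  7.0000e-02  7.8490e+01] [-0.58  0.11 -0.31] [-0.059  0.014  0.015] 0.349 0.0
```

View pics/w6.png

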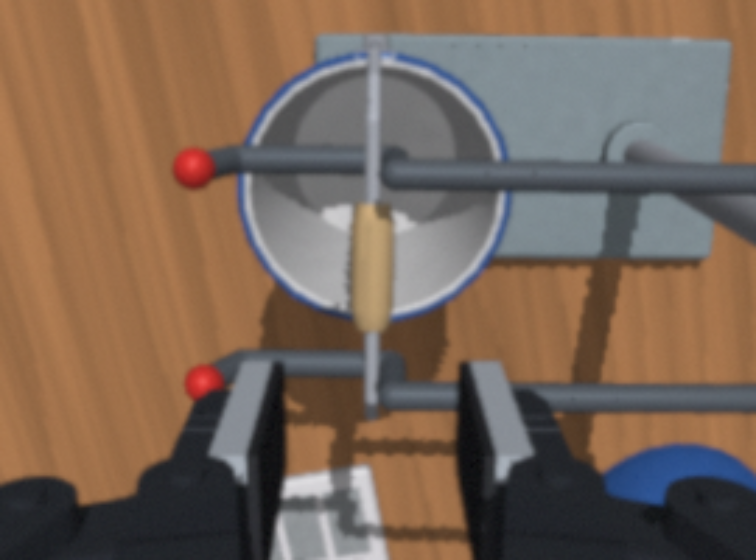

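Both prongs carry the bare wire. In this crop it is at u≈374, right beside risers A (385,165) and B (382,390). Next I'll measure the remaining gaps.

```bash
python3 - <<'E'
from h import *
z=np.load('w6.npz');p,d,T=z['p'],z['d'],z['T'];c=json.load(open('w.json'));P=cloud(d,c,T)
th=np.radians(-11.6);sx=np.array([np.cos(th),np.sin(th)]);sy=np.array([-np.sin(th),np.cos(th)]);o=np.array([.5286,.2722])
X=(P[...,:2]-o)@sx;Y=(P[...,:2]-o)@sy;Z=P[...,2]
for s in(1,-1):
    Yp=Y*s
    w=(abs(X)<.02)&(Yp>.019)&(Yp<.024)&(Z>.225)&(Z<.28); print('wire in',s,w.sum(),np.percentile(X[w],[2,50,98]).round(4),np.percentile(Z[w],95).round(4))
    w=(abs(X)<.02)&(Yp>.037)&(Yp<.040)&(Z>.225)&(Z<.28); print('wire out',s,w.sum(),np.percentile(X[w],[2,50,98]).round(4) if w.sum() else 0)
    for a,b in((.249,.253),(.253,.257),(.257,.262)):
        r=(X>-.01)&(X<.03)&(abs(Yp-.03)<.006)&(Z>a)&(Z<b)
        if r.sum()>3: print(' riser',s,a,r.sum(),np.percentile(X[r],[2,20,50]).round(4))
    t=(X<-.035)&(X>-.06)&(abs(Yp-.03)<.008)&(Z>.235)&(Z<.29);print(' tip x',np.percentile(X[t],[2,50,98]).round(4) if t.sum() else 0)
    r=(X>.015)&(X<.06)&(abs(Yp-.03)<.008)&(Z>.22)&(Z<.29);print(' rear top',np.percentile(Z[r],95).round(4))
q=cv2.cvtColor(p,cv2.COLOR_RGB2HSV).astype(int);b=(q[...,0]>100)&(q[...,0]<130)&(q[...,1]>60)&(Z>.1)&(Z<.2)&(abs(X)<.08)&(abs(Y)<.08)
A=np.c_[P[b][:,:2],np.ones(b.sum())];n=np.linalg.lstsq(A,P[b][:,2],rcond=None)[0];print('rim tilt deg',np.degrees(n[:2]),b.sum(),np.median(Z[b]))
E
```

```text
wire in 1 32 [-0.0019 -0.0004  0.0024] 0.2471
wire out 1 19 [-0.002  -0.0005  0.001 ]
 riser 1 0.249 7 [0.0018 0.0026 0.0046]
 riser 1 0.253 7 [0.0018 0.0032 0.0045]
 riser 1 0.257 42 [0.0016 0.0038 0.0096]
 tip x [-0.0509 -0.0427 -0.0355]
 rear top 0.2661
wire in -1 28 [-0.0019 -0.0003  0.0012] 0.2471
wire out -1 13 [-0.0019 -0.0011  0.0005]
 riser -1 0.249 22 [0.0012 0.0022 0.0047]
 riser -1 0.253 16 [0.0012 0.0027 0.0046]
 riser -1 0.257 53 [0.0012 0.0034 0.0073]
 tip x [-0.0514 -0.0436 -0.0358]
 rear top 0.2661
rim tilt deg [ 0.11877639 -0.05035403] 497 0.13910210451296307
```

```bash
python3 -c "
from bench import manip
print(manip.sign_off())"
```

```text
the job is handed in; nothing more can be done
None
```

The bail is upright and the pail hangs level on both prongs, with the wire measured against both risers and the stand carrying its weight; I handed the job in with the gripper clear, at about 22 s of the 72 s allowed.

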